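Third hand at the eyelet press

ROBOT

A 6-joint arm with a two-finger parallel gripper is mounted at the origin on a cart in front of the work surface, level with it; the furniture and walls round the work are solid. World frame = base frame: x ahead of the robot, y to its left, z up, the work surface at z = 0. Lengths are in m, angles in rad, forces in N, time in s.
With the tool pointing down it reaches from about 0.25 to 0.775 m from the base axis. Payload 4 kg.
Tool frame: the origin (TCP) lies at the very end of the fingers, on their centre line; the grasp point (between the pads) lies 19 mm behind it; x points along the fingers, y is the direction in which the jaws open and shut, and the axes are right-handed (so a half turn about x gives the same grasp; the last joint's range is limited). The gripper opens to 94 mm and grips with 3 to 60 N. Pads are 16 mm wide; open, the fingers measure 119 mm over their backs; the gripper's body (75 mm by 177 mm) begins 78 mm behind the grasp point.
Start: joints at [1.078, 0.087, 1.371, -0, 1.684, -0.103], TCP at [0.209, 0.509, 0.206] pointing down, gripper open.
Joint ranges: [-3.1, 3.1], [-0.76, 2.03], [0.27, 2.55], [-1.08, 4.22], [0.17, 2.65], [-2.57, 2.57]. Speed limits (rad/s): [2.79, 2.79, 3.14, 3.14, 3.14, 3.14].

INTERFACE

Orientations are given as [roll, pitch, yaw] about the fixed x, y, z axes, in that order (R = Rz(yaw) Ry(pitch) Rx(roll)).
In Python, from bench import robot gives the robot as it stands.
- The arm moves only by the tool carry_out, never from a script. Its argument "targets" is a list of rows, each a list of 5 numbers: the closure, from 0 (fully open) to 1 (shut), then the shift along the tool's x, y, z in cm, then the turn about the tool's x in degrees. In form: [[fingers, tx, ty, tz, turn], ...]. A call has 1 to 20 rows; each row shifts and turns the commanded pose from where the row before left it, along the tool's axes as they then stand; what a row does not reach is not made up. A row lasts 1/10 s, in which the tool goes at most 50 mm and 8.59 degrees, less where a joint would pass 70% of its speed; a pose out of reach is approached as far as the arm can. A call is refused whole if a number of a shift passes 5 or a number of a turn 8.59, either way. A call with a gripper value outside its range is refused whole. The fingers move at their own pace and stop on an object; the grip force is fixed at half the most. Time passes only in rows, so rows that do not move let the fingers close. It gives the time, the measured TCP pose, the force and the opening at its end, in the units of the state.
- robot.get_obs(): the state, without advancing time (a new reading comes with each control period).
- robot.snapshot(name): name is "scene" or "side" or "wrist"; returns a dict with "image" (480x640x3 uint8, red, green, blue), "camera_matrix" (3x3 intrinsics, pixels), "pose" (4x4, takes a point from camera to world coordinates). Camera axes: x right, y up, looking along -z (the intrinsics and any distortion apply to the point x, -y, -z); pixel columns grow to the right and rows downward; lengths in m; the calibration is good to about 2 mm. A picture is of the moment at which its call begins. There is no depth.
- robot.close_job(): hands the job in, once; it reports no verdict.
The state is a dict: "time": time; "joint_positions": joint angles; "qvel": joint speeds; "joint_torque": joint torques, N m; "tool_pos": TCP position; "ee_rot": TCP orientation; "wrist_force": force on the tool from outside, world axes, zero at the start; "wrist_torque": the same for the moment, N m; "width": finger opening in m.
Only numpy, scipy, OpenCV 4.12 (cv2) and the standard library are available. Lean on these libraries where they do the work, as an engineer would, in place of code of your own. Each camera call takes 0.05 s, during which the arm holds its last target. There are 200 camera calls.

TASK

I am about to set the brass eyelet in the blue-banded wooden key paddle and need both my hands for the press. Raise the small red-knobbed foot lever on the press all the way, then slide that paddle, eyelet end first, flat along the steel bed between the side guides and under the lifted foot, and press it square against the black rubber-faced fence with a steady push of about 10 N. Finish while still holding it pressed there, with the lever left up and the other things on the desk left where they lie.

Things in the scene. Friction and masses are not known exactly. Their poses are not given: they have to be found in the camera images.
- press: Green bench eyelet press, fixed to the desk, 178 mm deep, 120 mm wide, 153 mm high; its black-gripped main handle slopes up and back behind it (to x = 200, z = 235 mm). Origin: on the desk under the press; x points from its open front to its column at the back, y to its left, z up. The overhanging head is 44 mm wide (y +-22), from x = -13 mm back, its underside 92 mm above the desk
- bed_front (a point): Middle of the front edge of the press's steel bed plate, on its top, which is 40 mm above the desk (press frame x = -78, y = 0, z = 40 mm). The bed is 80 mm wide and 134 mm deep; its first 40 mm are bare. It is polished: the paddle slides on it with a friction of about 0.25. Axes as the press
- guide_mouth (a point): Point on the bed midway between the front ends of the two steel side guides (press frame x = -30, y = 0, z = 40 mm). The guides are 10 mm high; they are about 65 mm apart here, narrow to 52 mm at x = -10 mm and run on to the fence. Axes as the press
- bed_line (a point): Middle of the front face of the fence's black rubber facing where it meets the bed, when not pressed (press frame x = 32, y = 0, z = 40 mm). The facing is 46 mm wide, 18 mm high, of sponge rubber 14 mm thick, and gives by 1 mm for every 1.8 N, up to 9 mm; then it is hard. Axes as the press
- punch_axis (a point): Point on the bed straight under the punch, 17 mm in front of the unpressed fence facing (the eyelet comes there at a push of about 9 N). Round it the presser foot, a steel fork (press frame x -14 to +28, y +-18 mm), hangs with its underside 4 mm above the bed with the lever down, 26 mm with it fully up. Axes as the press
- foot_lever (a joint): Foot lever on the right (-y) side of the press head, turning about a level axis along the press's y. Value in rad: 0 fully down (lever points to the front, 0.2 rad below level), 1.5 fully up (nearly upright, 1.3 rad above level). It stays where it is left (friction, about 1 N at the knob) and lifts the presser foot 14.7 mm per rad
- foot_lever_knob (a point): Centre of the red ball knob, 18 mm across, at the end of the foot lever; 60 mm from the pivot. It stands 40 mm to the right of the head's side face; the lever's thin steel rod (7 mm) runs from it to the pivot
- foot_lever_pivot (a point): Point on the foot lever's pivot axis, in the plane in which the knob's centre swings. Axes as the press; the knob swings from the front (-x) upward
- blue_paddle_center (a point): Centre of the key paddle to be worked on: light wooden bar with a blue band, 180 mm long (x), 46 mm wide (y), 14 mm thick (z), about 80 g, lying flat. +x points to its square end with the brass eyelet; the other end is round (half circle of 23 mm radius), so the sides are flat from x = -67 to +90 mm. Blue band from x = +14 to +34 mm
- eyelet (a point): Centre of the brass eyelet (17 mm across) in the blue-banded paddle, 68 mm from its centre and 22 mm from its square end, half-way through its thickness
- red_paddle_center (a point): Centre of a finished paddle of the same form and size with a red band and a steel ring in its eyelet: a bystander. It and the blue-banded one may have changed places
- fence_pad: The black sponge rubber facing of the press's fence, fixed to the press (its origin is the press's origin as long as it is not pressed, and moves back along the press's x by as much as the rubber is pressed in). For its face see bed_line
- blue_paddle: The blue-banded paddle; origin on its underside (7 mm below blue_paddle_center), axes as blue_paddle_center
- keys: Bunch of keys with a red tag, 84 x 118 x 8 mm, lying on the desk: a bystander
- stapler: Blue desk stapler, 35 x 128 x 62 mm: a bystander
- carton_corner (a point): Nearest point to the robot of the flaps of a tall open grey carton standing behind the paddles, fixed. From here it spreads back and to both sides (about 200 mm to the left and back, 150 mm to the right and back) and is 250 mm high with its flaps: a thing to keep clear of

How it is judged:
By the outcome, as a careful person would: the job done as asked, in the order asked, and still so for the second after the job is handed in, while the arm keeps its last pose, push and grip.
It also fails if it takes over 64 s, if anything falls off the work surface, if the arm or the gripper's body presses on something with over 40 N, if the wrist force passes 120 N, or if a joint passes its speed limit or range.

## Working session

There is one attempt and no reset: what is moved stays moved. The work goes in short steps, Python scripts to look and compute and a tool call to move; the robot and the scene stay as the last step left them, time stands still between calls to the robot, and variables do not carry over. Pictures are saved under pics/ and viewed, about 8 in all and at most 12, crops included, and the job is handed in when it is done.

Besides the shell and the picture viewer there is one more tool, called after ">>>" by a JSON object that holds its "name" and its "arguments". carry_out: Moves the arm, as the interface text tells. Its arguments: {"type":"object","properties":{"targets":{"type":"array","items":{"type":"array","items":{"type":"number"}}}},"required":["targets"]}

```bash
mkdir -p pics; ls
python3 - <<'E'
from bench import robot
import cv2, numpy as np
o=robot.get_obs(); print({k:np.round(v,3) for k,v in o.items()})
for n in ["scene","side"]:
    s=robot.snapshot(n); cv2.imwrite(f"pics/{n}0.png",s["image"][:,:,::-1]); np.savez(f"{n}0.npz",**s)
    print(n,np.round(s["camera_matrix"],1).tolist(),np.round(s["pose"],3).tolist(),[k for k in s])
E
```

```text
pics
{'time': np.float64(0.0), 'joint_positions': array([ 1.078,  0.088,  1.372, -0.   ,  1.684, -0.103]), 'qvel': array([-0.   , -0.001,  0.002, -0.001,  0.001, -0.001]), 'joint_torque': array([ 0.0000e+00, -3.4017e+01, -3.0243e+01,  7.2000e-02,  3.3000e-02,
       -0.0000e+00]), 'tool_pos': array([0.209, 0.508, 0.204]), 'ee_rot': array([-1.667,  1.569, -2.057]), 'wrist_force': array([ 0.704, -1.566, -0.217]), 'wrist_torque': array([0.014, 0.006, 0.005]), 'width': np.float64(0.094)}
scene [[472.4, 0.0, 319.4], [0.0, 472.4, 242.5], [0.0, 0.0, 1.0]] [[0.599, 0.382, -0.704, -0.233], [-0.801, 0.256, -0.542, -0.542], [-0.027, 0.888, 0.459, 0.648], [0.0, 0.0, 0.0, 1.0]] ['image', 'camera_matrix', 'pose']
side [[441.6, 0.0, 321.8], [0.0, 441.6, 235.6], [0.0, 0.0, 1.0]] [[0.93, 0.13, -0.344, 0.169], [-0.367, 0.394, -0.843, -0.85], [0.026, 0.91, 0.414, 0.595], [0.0, 0.0, 0.0, 1.0]] ['image', 'camera_matrix', 'pose']
```

View pics/scene0.png

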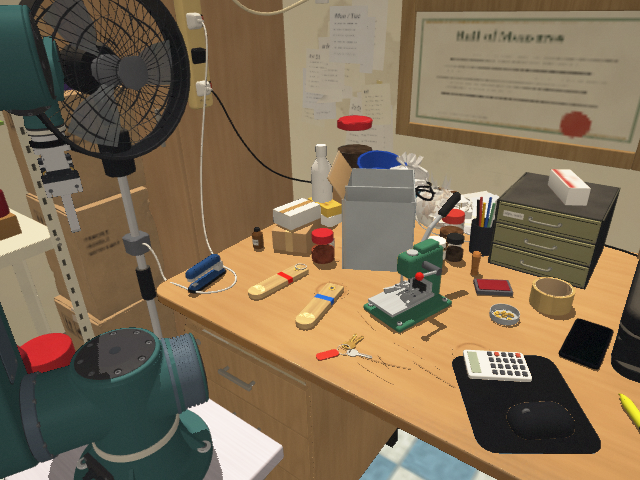

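View pics/side0.png

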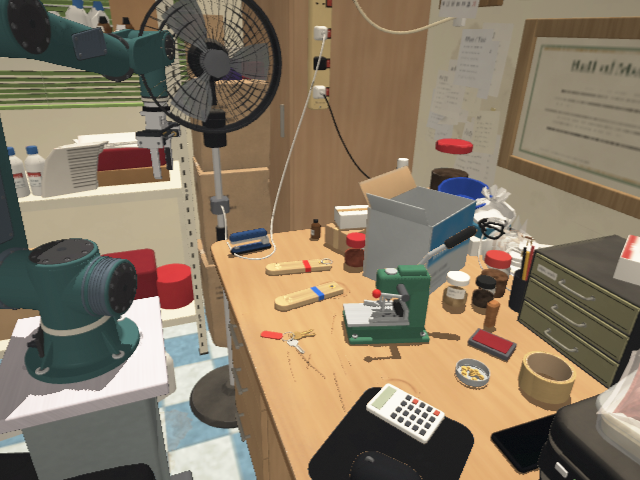

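The scene view shows the blue-banded paddle at about (320,305), with its eyelet end up and to the right. The red paddle is at (278,282), the press at (405,290) with its knob at (419,276), the keys at (342,350) and the carton behind. In the side view the paddle is at (310,295), the press at (390,310) and the knob at (376,293).

```bash
cat > h.py <<'E'
import numpy as np, cv2
def ray(s,uv):
    K,P=s["camera_matrix"],s["pose"]
    p=np.linalg.solve(K,[uv[0],uv[1],1.0]); d=P[:3,:3]@(p*[1,-1,-1]); return P[:3,3],d/np.linalg.norm(d)
def plane(s,uv,z):
    o,d=ray(s,uv); return o+d*(z-o[2])/d[2]
def tri(s1,a,s2,b):
    A=np.zeros((3,3));B=np.zeros(3);R=[ray(s1,a),ray(s2,b)]
    for o,d in R:
        M=np.eye(3)-np.outer(d,d);A+=M;B+=M@o
    X=np.linalg.solve(A,B); return X,[np.linalg.norm(np.cross(X-o,d)) for o,d in R]
def proj(s,X):
    P=s["pose"];c=P[:3,:3].T@(np.asarray(X)-P[:3,3]);c=c*[1,-1,-1];u=s["camera_matrix"]@c;return u[:2]/u[2]
def blobs(s,lo,hi,box,n=3,minA=8):
    h=cv2.cvtColor(s["image"],cv2.COLOR_RGB2HSV);m=cv2.inRange(h,np.array(lo),np.array(hi))
    x0,y0,x1,y1=box;k=np.zeros_like(m);k[y0:y1,x0:x1]=m[y0:y1,x0:x1]
    c=cv2.connectedComponentsWithStats(k);i=[j for j in np.argsort(-c[2][1:,4])+1 if c[2][j,4]>=minA][:n]
    return [(c[2][j].tolist(),np.round(c[3][j],2).tolist(),c[1]==j) for j in i]
E
python3 - <<'E'
from h import *
S={n:dict(np.load(n+"0.npz")) for n in["scene","side"]}
a=S["scene"]["image"][190:335,360:460];b=S["side"]["image"][225:350,335:435]
f=lambda i:cv2.resize(i,None,fx=4,fy=4,interpolation=cv2.INTER_CUBIC)
a=f(a);b=f(b);b=np.vstack([b,np.zeros((80,400,3),np.uint8)])
cv2.imwrite("pics/crop1.png",np.hstack([a,b])[:,:,::-1])
for n,box,pb in[("scene",(400,260,440,300),(290,275,350,335)),("side",(360,280,395,310),(268,278,350,312))]:
    s=S[n]
    print(n,"knob",[x[:2] for x in blobs(s,(0,170,90),(6,255,255),box)])
    print("blue",[x[:2] for x in blobs(s,(100,120,60),(125,255,255),pb)])
    w=blobs(s,(17,60,140),(30,160,255),pb,4); print("wood",[x[:2] for x in w])
    print(s["image"][305,310] if n=="scene" else s["image"][299,295], "desk",s["image"][330,330])
E
```

```text
scene knob [([415, 272, 9, 9, 55], [418.95, 275.76])]
blue [([315, 294, 19, 11, 79], [325.11, 297.76])]
wood [([290, 275, 41, 54, 962], [308.7, 302.47]), ([290, 299, 60, 36, 828], [328.49, 322.69]), ([318, 283, 26, 15, 222], [330.34, 289.7]), ([342, 295, 8, 6, 22], [346.32, 297.59])]
[240 199 124] desk [232 177 108]
side knob [([373, 289, 8, 9, 53], [376.21, 293.09])]
blue [([311, 287, 13, 13, 68], [318.04, 292.79])]
wood [([268, 278, 82, 34, 1453], [302.22, 291.92]), ([289, 298, 59, 14, 383], [322.8, 306.28]), ([347, 293, 3, 7, 10], [348.3, 295.6])]
[241 208 145] desk [238 192 131]
```

View pics/crop1.png

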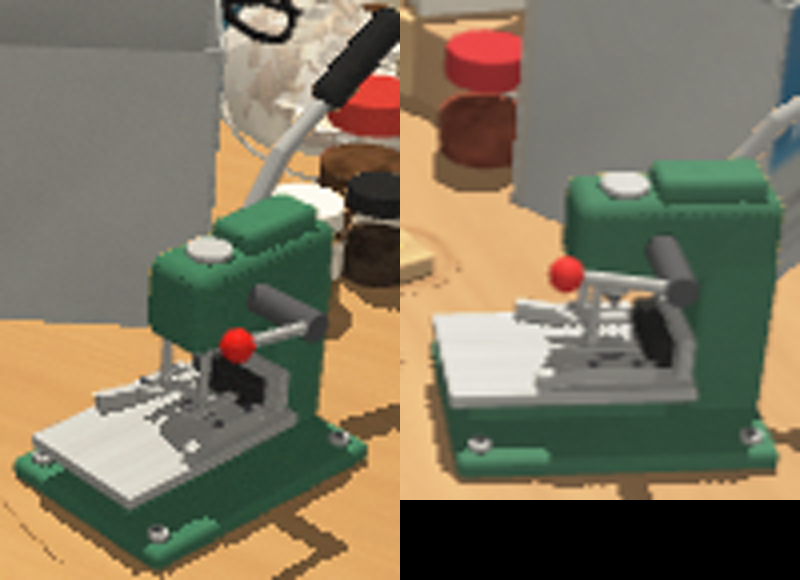

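The crop shows the press. The bed's front corners in the scene view are at about (368,300) for the left and (392,314) for the right, and in the side view at (343,304) and (347.5,324). The lever is down, with its knob in front of the head.

Run:
```python
from h import *
a,b=[dict(np.load(n+"0.npz")) for n in["scene","side"]]
r=lambda x:np.round(x,4).tolist()
K,e=tri(a,(418.95,275.76),b,(376.21,293.09)); print("knob",r(K),r(e))
for n,s,L,R in[("scene",a,(368.3,300),(392,314.3)),("side",b,(343.3,304.3),(347.5,324.2))]:
    l,q=plane(s,L,.04),plane(s,R,.04); d=l-q; print(n,r(l),r(q),"w",r(np.linalg.norm(d)),"mid",r((l+q)/2),"yaw",r(np.arctan2(-d[0],d[1])))
print("bed back right side",r(plane(b,(408.7,322.3),.04)))
print("blue band",r(plane(a,(325.11,297.76),.0125)),r(plane(b,(318.04,292.79),.0125)))
# paddle outline: bright wood rectified top-down mask
for n,s,box in[("scene",a,(285,275,355,335)),("side",b,(265,275,355,315))]:
    hsv=cv2.cvtColor(s["image"],cv2.COLOR_RGB2HSV)
    m=((hsv[...,1]<128)&(hsv[...,2]>200)&(hsv[...,0]<30))|((hsv[...,0]>95)&(hsv[...,0]<128)&(hsv[...,1]>110))
    k=np.zeros(m.shape,np.uint8);x0,y0,x1,y1=box;k[y0:y1,x0:x1]=m[y0:y1,x0:x1]
    k=cv2.morphologyEx(k,cv2.MORPH_CLOSE,np.ones((5,5),np.uint8));c=max(cv2.findContours(k,0,1)[0],key=cv2.contourArea)
    w=np.array([plane(s,p[0],.014)[:2] for p in c],np.float32);R=cv2.minAreaRect(w*1000);print(n,cv2.boundingRect(c),"rect",R)
```

```text
knob [0.5587, -0.1913, 0.1277] [0.0, 0.0]
scene [0.5336, -0.0854, 0.04] [0.5162, -0.1556, 0.04] w 0.0723 mid [0.5249, -0.1205, 0.04] yaw -0.243
side [0.5383, -0.0856, 0.04] [0.5158, -0.1577, 0.04] w 0.0755 mid [0.5271, -0.1217, 0.04] yaw -0.3021
bed back right side [0.6424, -0.1953, 0.04]
blue band [0.5181, 0.0247, 0.0125] [0.5183, 0.02, 0.0125]
scene (296, 283, 47, 41) rect ((493.08428955078125, 20.400272369384766), (176.26406860351562, 51.10786819458008), 9.300750732421875)
side (265, 275, 90, 40) rect ((499.1885681152344, 22.40814971923828), (180.19407653808594, 235.94671630859375), 71.07473754882812)
```

```bash
cat >> h.py <<'E'
from scipy.spatial.transform import Rotation as Rot
def go(o,pos,ang=None):
    "tool-axis shift in cm to world pos at present orientation, and turn in deg for jaw axis at world angle ang (mod pi)"
    R=Rot.from_euler("xyz",o["ee_rot"]).as_matrix(); d=R.T@(np.asarray(pos)-o["tool_pos"])*100
    j=np.arctan2(R[1,1],R[0,1]); t=None
    if ang is not None:
        t=(ang-j+np.pi/2)%np.pi-np.pi/2; t=-np.degrees(t)
    print("tool at",np.round(o["tool_pos"],4),"F",np.round(o["wrist_force"],1),"w",round(o["width"],4),"t",o["time"],"jaw",round(np.degrees(j),2),"down",np.round(R[:,0],3),"shift cm",np.round(d,2),"turn",t)
E
python3 - <<'E'
from h import *; from bench import robot
o=robot.get_obs(); go(o,(.46,-.02,.26),-.27+np.pi/2)
R=Rot.from_euler("xyz",o["ee_rot"]).as_matrix();print(R.round(3), o["joint_positions"])
E
```

```text
tool at [0.2088 0.5083 0.2044] F [-0.1 -0.1 -0. ] w 0.0937 t 0.1 jaw 67.67 down [-0.001 -0.002 -1.   ] shift cm [ -5.49 -39.33  43.31] turn -6.86331328539971
[[-0.001  0.38   0.925]
 [-0.002  0.925 -0.38 ]
 [-1.    -0.002 -0.   ]] [ 1.07790651e+00  8.78889486e-02  1.37206908e+00 -2.21100394e-05
  1.68357251e+00 -1.03104696e-01]
```

>>> {"name": "carry_out", "arguments": {"targets": [[0,-0.4,-3.0,3.3,0],[0,-0.4,-3.0,3.3,0],[0,-0.4,-3.0,3.3,0],[0,-0.4,-3.0,3.3,0],[0,-0.4,-3.0,3.3,0],[0,-0.4,-3.0,3.3,0],[0,-0.4,-3.0,3.3,0],[0,-0.4,-3.0,3.3,0],[0,-0.4,-3.0,3.3,0],[0,-0.4,-3.0,3.3,0],[0,-0.4,-3.0,3.3,0],[0,-0.4,-3.0,3.3,0],[0,-0.4,-3.3,3.7,0],[0,0,0,0,-6.9],[0,0,0,0,0],[0,0,0,0,0]]}}

```text
time: 1.7
tool_pos: [0.4599, -0.019, 0.257]
ee_rot: [2.877, 1.57, 2.606]
wrist_force: [-0.1, 0.1, -0.2]
width: 0.094
```

Run:
```python
from h import *; from bench import robot
s=robot.snapshot("wrist"); cv2.imwrite("pics/w1.png",s["image"][:,:,::-1]); np.savez("w1.npz",**s)
o=robot.get_obs(); go(o,(.46,-.02,.26),-.27+np.pi/2); print(s["camera_matrix"],s["pose"].round(3),o["joint_positions"].round(2))
```

```text
tool at [ 0.4598 -0.0186  0.2572] F [-0.6 -0.1  0.1] w 0.094 t 1.75 jaw 74.52 down [-0.  0. -1.] shift cm [-0.28 -0.13  0.05] turn -0.013877304886329375
[[384.52993027   0.         320.52033969]
 [  0.         384.52993027 246.44041885]
 [  0.           0.           1.        ]] [[ 0.268 -0.934 -0.235  0.391]
 [ 0.963  0.26   0.064 -0.001]
 [ 0.002 -0.244  0.97   0.436]
 [ 0.     0.     0.     1.   ]] [-0.16 -0.12  1.47  0.    1.79 -1.46]
```

View pics/w1.png

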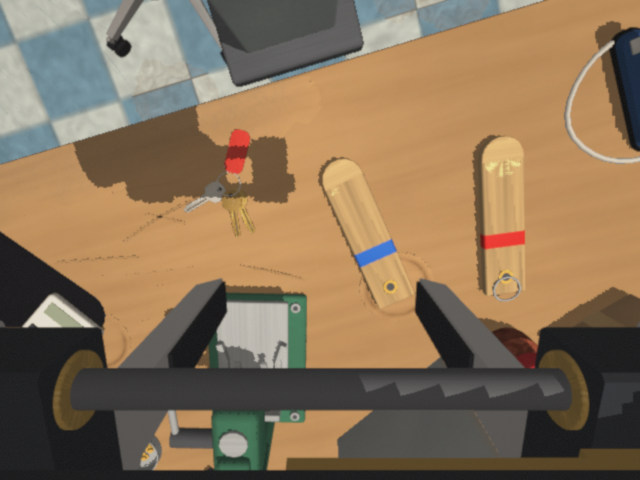

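The wrist view shows the blue paddle from its round end at (342,165) to its eyelet at (391,287). The press bed's front edge is at about row 304, columns 218–290, and the press axes line up with the image axes.

Run:
```python
from h import *
s=dict(np.load("w1.npz"));im=s["image"];h=cv2.cvtColor(im,cv2.COLOR_RGB2HSV);r=lambda x:np.round(x,4).tolist()
print("band",[(x[:2],r(plane(s,x[1],.014))) for x in blobs(s,(100,120,60),(125,255,255),(330,220,420,290),1)])
print("desk px",h[200,300],h[280,330],"wood",h[200,350],h[225,365],h[270,385],"bed",h[320,250],h[320,285],"base",h[320,299])
# paddle: bright ring of wood
m=((h[...,2]>205)&(h[...,1]<135)&(h[...,0]<30))|((h[...,0]>95)&(h[...,0]<128)&(h[...,1]>110))
k=np.zeros(m.shape,np.uint8);k[145:320,315:418]=m[145:320,315:418]
k=cv2.morphologyEx(cv2.morphologyEx(k,cv2.MORPH_OPEN,np.ones((3,3))),cv2.MORPH_CLOSE,np.ones((9,9)))
c=max(cv2.findContours(k,0,1)[0],key=cv2.contourArea)
w=np.array([plane(s,p[0],.014)[:2] for p in c],np.float32);print("paddle rect",cv2.boundingRect(c),cv2.minAreaRect(w*1000))
# bed front edge & right edge: grey transitions
g=cv2.inRange(h,np.array([0,0,120]),np.array([180,45,255]))
for col in(235,245,255,265,275,283): 
    rr=[i for i in range(298,345) if g[i,col]]; print(col,rr[0] if rr else None, end=' ')
print()
for row in(312,320,330,340,350): 
    cc=[i for i in range(200,300) if g[row,i]]; print(row,(cc[0],cc[-1]) if cc else None,end=' ')
print()
gr=cv2.inRange(h,np.array([50,80,30]),np.array([90,255,200]))
for row in(305,320,340,360): print(row,[i for i in range(290,325) if gr[row,i]][-1],end=' ')
for col in(235,260,285): print(col,[i for i in range(280,310) if gr[i,col]][:1],end=' ')
```

```text
band [(([355, 240, 41, 27, 487], [375.09, 253.05]), [0.5179, 0.0289, 0.014])]
desk px [ 15 127 206] [ 16 129 199] wood [ 18 119 206] [ 17 121 194] [ 17 120 206] bed [ 23  16 192] [ 23  16 192] base [ 71 106 127]
paddle rect (323, 160, 95, 148) ((493.10150146484375, 33.37297439575195), (176.4482421875, 63.08334732055664), 11.187503814697266)
235 302 245 302 255 303 265 303 275 303 283 303 
312 (227, 297) 320 (222, 288) 330 (217, 288) 340 (218, 288) 350 (217, 288) 
305 305 320 305 340 304 360 304 235 [294] 260 [295] 285 [295]
```

Run:
```python
from h import *
s=dict(np.load("w1.npz"));r=lambda x:np.round(x,4).tolist()
h=cv2.cvtColor(s["image"],cv2.COLOR_RGB2HSV)
L=plane(s,(288.8,303),.04);L2=plane(s,(288.8,350),.04);R=plane(s,(217,345),.04);R2=plane(s,(217,330),.04)
d=(L2-L)[:2];yaw=np.arctan2(d[1],d[0]);f=plane(s,(235,302),.04)-plane(s,(283,303),.04)
print("yaw side",yaw,"front",np.arctan2(f[0],-f[1]))
for y in(yaw,-.2705):
    X=np.array([np.cos(y),np.sin(y)]);Y=np.array([-X[1],X[0]])
    print("width",(L2-R)[:2]@Y,"front mid",r(L[:2]+Y*(-.04)), r(R[:2]+Y*.04+X*((L-R)[:2]@X)))
bl=blobs(s,(100,120,60),(125,255,255),(330,220,420,290),1)[0]
pts=np.array([plane(s,(x,y),.014)[:2] for y,x in zip(*np.where(bl[2]))],np.float32)
rc=cv2.minAreaRect(pts*1000);print("band rect",rc)
e=blobs(s,(15,165,60),(35,255,255),(378,272,405,300),2,4);print("eyelet",[x[:2] for x in e]); 
for q in(e[0][1],(391,287)):
    E=plane(s,q,.014);B=np.append(pts.mean(0),.014);v=(E-B)[:2];print(r(E),"dist",np.linalg.norm(v),"ang",np.degrees(np.arctan2(v[1],v[0])))
t=plane(s,(341,158.5),.010);v=(B-t)[:2];print("tail",r(t),"dist",np.linalg.norm(v),"ang",np.degrees(np.arctan2(v[1],v[0])))
```

```text
yaw side -0.29120267322795046 front -0.29404741731211814
width 0.08137565097993044 front mid [0.5286, -0.1162] [0.5282, -0.1175]
width 0.08126083781518498 front mid [0.5293, -0.1164] [0.5287, -0.1188]
band rect ((517.9678344726562, 28.829090118408203), (14.412372589111328, 44.906280517578125), 9.254350662231445)
eyelet []Traceback (most recent call last):
  File "<stdin>", line 14, in <module>
IndexError: list index out of range
```

>>> {"name": "carry_out", "arguments": {"targets": [[0.55,0,0,0,1.2],[0.55,0,-2.74,2.89,0],[0.55,0,-2.74,2.89,0],[0.55,0,-2.74,2.89,0],[0.55,0,-2.74,2.89,0],[0.55,0,-2.74,2.88,0],[0.55,0,0,0,0],[0.55,4,0,0,0],[0.55,4,0,0,0],[0.55,3,0,0,0],[0.55,2,0,0,0],[0.55,1.5,0,0,0],[0.55,0,0,0,0],[0.55,0,0,0,0]]}}

```text
time: 3.15
tool_pos: [0.5598, -0.1914, 0.1135]
ee_rot: [-0.008, 1.569, -0.297]
wrist_force: [-0.3, 1.0, -0.9]
width: 0.0426
```

Run:
```python
from h import *; from bench import robot
o=robot.get_obs(); go(o,(.5587,-.1913,.1087),-.291+np.pi/2)
S=[robot.snapshot(n) for n in("scene","side","wrist")]
f=lambda i,b,k:cv2.resize(i[b[1]:b[3],b[0]:b[2]],None,fx=k,fy=k,interpolation=cv2.INTER_CUBIC)
a=f(S[0]["image"],(370,200,470,320),4);b=f(S[1]["image"],(335,220,435,340),4)
cv2.imwrite("pics/c2.png",np.hstack([a,b])[:,:,::-1])
```

```text
tool at [ 0.5598 -0.1914  0.1135] F [-0.3  1.  -0.9] w 0.0426 t 3.15 jaw 73.4 down [ 0.001 -0.    -1.   ] shift cm [ 0.48 -0.02 -0.11] turn 0.0684555273139374
```

View pics/c2.png

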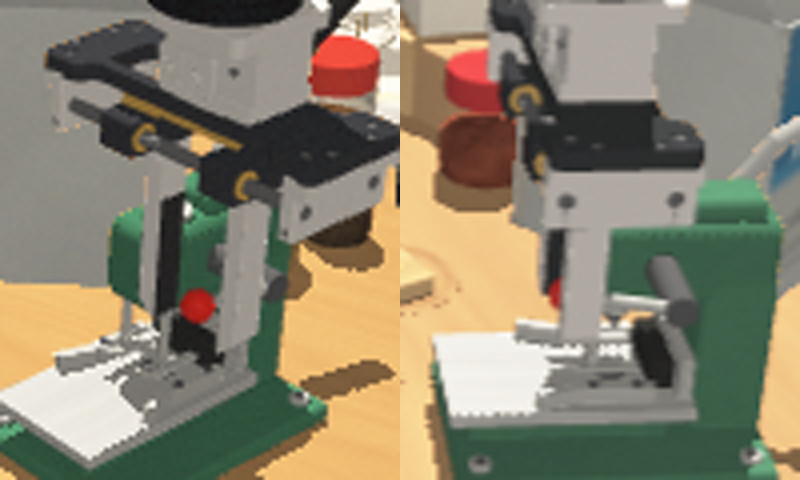

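The crop shows the knob between the jaws, but near the front edge of the near finger in the side view. I'll check that alignment by projection before gripping.

Run:
```python
from h import *; from bench import robot
b=robot.snapshot("side");a=robot.snapshot("scene")
Y=np.array([.287,.958,0]);T=np.array([.5598,-.1914,.1135]);G=T+[0,0,.019]
print("grasp",proj(a,G),proj(b,G),"right finger mid outer",proj(b,G-Y*.03),proj(b,T-Y*.028),proj(a,T-Y*.028),proj(a,T+Y*.028))
for s,box in((a,(400,255,440,300)),(b,(360,280,395,310))): print([x[:2] for x in blobs(s,(0,170,90),(6,255,255),box,1)])
# finger columns in side at row 293, scene row 280
print(b["image"][298,368:392].sum(1),b["image"][293,368:392].sum(1))
```

```text
grasp [419.37615391 273.57487156] [376.88908246 290.96792277] right finger mid outer [379.95135015 299.17263345] [378.96359132 306.88024948] [428.88636209 286.95515688] [408.99643984 275.91569592]
[([415, 272, 9, 9, 56], [418.89, 276.14])]
[([372, 290, 3, 7, 13], [373.46, 292.92])]
[580 575 571 571 571 568 518 393 466 509 508 505 506 508 508 507 508 429
 337 352 402 415 427 449] [572 574 434 274 247 248 259 369 454 498 509 506 506 508 508 508 508 520
 398 311 422 443 374 327]
```

>>> {"name": "carry_out", "arguments": {"targets": [[0.55,0.3,0,-0.1,0],[1,0,0,0,0],[1,0,0,0,0],[1,0,0,0,0],[1,0,0,0,0],[1,0,0,0,0],[1,0,0,0,0]]}}

```text
time: 4.1
tool_pos: [0.5584, -0.1914, 0.1095]
ee_rot: [1.629, 1.57, 1.339]
wrist_force: [0.4, 1.6, 0.6]
width: 0.0163
```

>>> {"name": "carry_out", "arguments": {"targets": [[1,-0.45,0,-0.06,0],[1,-0.45,0,-0.05,0],[1,-0.9,0,0.02,0],[1,-0.88,0,0.16,0],[1,-0.85,0,0.29,0],[1,-0.8,0,0.41,0],[1,-0.73,0,0.53,0],[1,-0.64,0,0.63,0],[1,-0.54,0,0.72,0],[1,-0.43,0,0.79,0],[1,-0.3,0,0.85,0],[1,-0.05,0,0.3,0],[1,0,0,0,0],[1,0,0,0,0]]}}

```text
time: 5.5
tool_pos: [0.5857, -0.2, 0.1737]
ee_rot: [3.131, 1.524, 2.839]
wrist_force: [-37.2, 11.1, 1.5]
width: 0.0006
```

Run:
```python
from h import *; from bench import robot
o=robot.get_obs(); go(o,(.5587,-.1913,.1087),-.291+np.pi/2)
S=[robot.snapshot(n) for n in("scene","side")]
f=lambda i,b,k:cv2.resize(i[b[1]:b[3],b[0]:b[2]],None,fx=k,fy=k,interpolation=cv2.INTER_CUBIC)
cv2.imwrite("pics/c3.png",np.hstack([f(S[0]["image"],(370,200,470,320),4),f(S[1]["image"],(335,220,435,340),4)])[:,:,::-1])
```

```text
tool at [ 0.5857 -0.2     0.1737] F [-37.2  11.1   1.5] w 0.0006 t 5.5 jaw 73.28 down [-0.045  0.014 -0.999] shift cm [ 6.63  0.06 -2.53] turn -0.043987760426273975
```

View pics/c3.png

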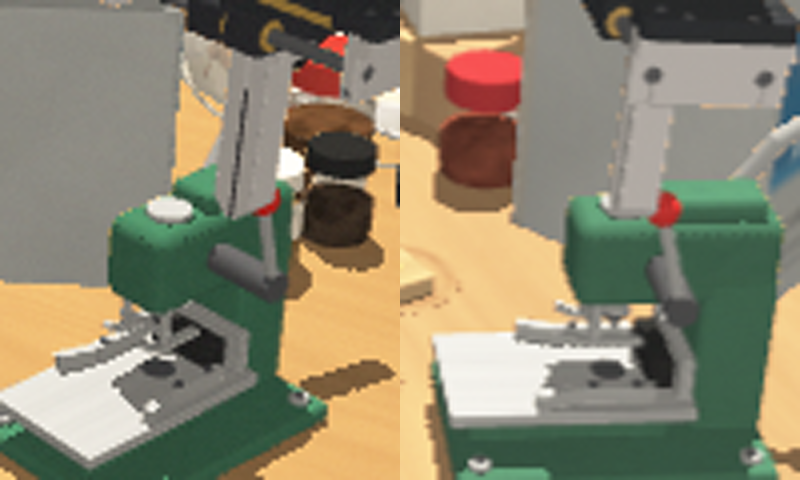

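The fingers slipped off the ball but pushed it up against its stop: the lever is nearly upright. I'll back off now and measure it.

>>> {"name": "carry_out", "arguments": {"targets": [[1,0,0,-1,0],[1,0,0,-2,0],[1,-1,0,-3,0],[1,-3,0,-3,0],[1,-3,0,-3,0],[0.3,-1,0,-3,0],[0.3,0,0,0,0],[0.3,0,0,0,0]]}}

```text
time: 6.4
tool_pos: [0.4593, -0.1622, 0.2609]
ee_rot: [-0.132, 1.567, -0.422]
wrist_force: [0.7, -0.5, -0.7]
width: 0.0208
```

Run:
```python
from h import *; from bench import robot
a=robot.snapshot("scene");b=robot.snapshot("side");w=robot.snapshot("wrist");np.savez("w2.npz",**w);np.savez("scene2.npz",**a);np.savez("side2.npz",**b)
A=blobs(a,(0,170,90),(6,255,255),(405,225,450,265),2);B=blobs(b,(0,170,90),(6,255,255),(385,255,420,290),2)
print([x[:2] for x in A],[x[:2] for x in B])
K,e=tri(a,A[0][1],b,B[0][1]);print("knob",K.round(4),e)
X=np.array([.958,-.287,0]);Y=np.array([.287,.958,0]);d=K-[.5284,-.117,.04];print("press xyz",-78+1e3*d@X,1e3*d@Y,40+1e3*d[2])
cv2.imwrite("pics/w2.png",w["image"][:,:,::-1])
o=robot.get_obs(); go(o,(.47,.02,.2),None)
```

```text
[([431, 246, 9, 8, 58], [435.0, 249.5])] [([397, 268, 7, 8, 50], [399.9, 271.62])]
knob [ 0.6002 -0.2039  0.1755] [np.float64(0.0002814390017696648), np.float64(0.00028143900176965346)]
press xyz 15.735089021906077 -62.5960165130719 175.50310984777144
tool at [ 0.4592 -0.162   0.2584] F [ 1.2  0.1 -0.6] w 0.0331 t 6.55 jaw 73.37 down [-0.002  0.001 -1.   ] shift cm [ 5.86 17.75 -4.16] turn None
```

View pics/w2.png

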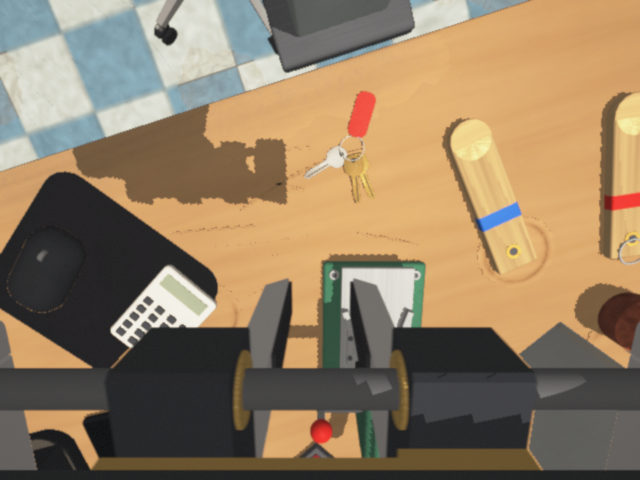

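The wrist view shows the paddle at round end (470,135), band (499,216) and eyelet (514,251). The keys at (350,150) haven't moved. The knob's chord, with its 60 mm radius, puts the lever at 1.3 rad above level, which is fully up.

Run:
```python
from h import *; from bench import robot
s=dict(np.load("w2.npz"));r=lambda x:np.round(x,4).tolist()
X=np.array([.958,-.287,0]);Y=np.array([.287,.958,0])
P=np.array([.5284,-.117,0])+X*(.078+.0318)-Y*.0625+[0,0,.1177]
print("pivot px side",proj(dict(np.load("side0.npz")),P),"scene",proj(dict(np.load("scene0.npz")),P))
bl=blobs(s,(100,120,60),(125,255,255),(470,190,530,240),1)[0]
pts=np.array([plane(s,(x,y),.014)[:2] for y,x in zip(*np.where(bl[2]))],np.float32);print("band",bl[1],cv2.minAreaRect(pts*1000),pts.mean(0))
B=pts.mean(0);E=plane(s,(514,251),.014)[:2];v=E-B;print("eyelet",r(E),np.linalg.norm(v),np.degrees(np.arctan2(v[1],v[0])))
t=plane(s,(466,119.5),.012)[:2];print("tail",r(t),np.linalg.norm(B-t),np.degrees(np.arctan2(*(B-t)[::-1])))
# edge profile across the paddle near tail side: saturation along rows
h=cv2.cvtColor(s["image"],cv2.COLOR_RGB2HSV)
for row in(160,175,190): print(row,h[row,445:530:3,1].tolist(),h[row,445:530:3,2].tolist())
# bed corners
for q in((342,270),(412,270)): print("bed",r(plane(s,q,.04)))
a=np.radians(9.3);c=B-.024*np.array([np.cos(a),np.sin(a)]);g=c-.045*np.array([np.cos(a),np.sin(a)])
print("centre",r(c),"grip",r(g));o=robot.get_obs();go(o,(*g,.1),a+np.pi/2);go(o,(*g,.003),a+np.pi/2)
```

```text
pivot px side [404.8355982  296.66723118] scene [437.69757181 270.67114182]
band [498.51, 217.06] ((518.1226806640625, 26.959697723388672), (14.919292449951172, 47.08940124511719), 8.160350799560547) [0.5180079  0.02725358]
eyelet [0.5618, 0.0373] 0.04495580323856894 12.892765048743499
tail [0.4057, 0.0137] 0.11313088893883996 6.87633236717903
160 [126, 129, 119, 110, 117, 113, 109, 106, 106, 100, 107, 115, 116, 114, 112, 110, 109, 109, 110, 124, 129, 128, 128, 128, 126, 126, 126, 126, 127] [224, 201, 120, 116, 218, 223, 235, 238, 239, 238, 234, 224, 216, 225, 230, 234, 237, 236, 234, 220, 220, 219, 220, 219, 220, 221, 221, 219, 219]
175 [126, 126, 125, 126, 117, 112, 117, 116, 111, 108, 111, 113, 112, 116, 116, 113, 115, 109, 106, 110, 111, 126, 128, 128, 128, 129, 128, 128, 128] [225, 225, 225, 164, 120, 121, 220, 222, 234, 236, 233, 228, 230, 222, 220, 227, 226, 234, 238, 234, 234, 221, 221, 220, 220, 220, 219, 220, 219]
190 [124, 126, 125, 125, 127, 124, 115, 110, 114, 117, 113, 109, 111, 113, 112, 114, 115, 113, 114, 111, 105, 111, 111, 126, 126, 127, 128, 127, 127] [226, 225, 225, 224, 223, 154, 115, 123, 221, 220, 228, 236, 232, 228, 230, 223, 222, 227, 229, 232, 238, 233, 234, 222, 222, 223, 222, 223, 223]
bed [0.5191, -0.156, 0.04]
bed [0.5409, -0.0833, 0.04]
centre [0.4943, 0.0234] grip [0.4499, 0.0161]
tool at [ 0.4592 -0.162   0.2584] F [ 1.2  0.1 -0.6] w 0.0331 t 6.55 jaw 73.37 down [-0.002  0.001 -1.   ] shift cm [15.86 16.8  -5.96] turn -25.933175141516006
tool at [ 0.4592 -0.162   0.2584] F [ 1.2  0.1 -0.6] w 0.0331 t 6.55 jaw 73.37 down [-0.002  0.001 -1.   ] shift cm [25.56 16.79 -5.94] turn -25.933175141516006
```

>>> {"name": "carry_out", "arguments": {"targets": [[0.2,0,3.41,-1.21,0],[0.2,0,3.41,-1.21,0],[0.2,0,3.42,-1.21,0],[0.2,0,3.41,-1.21,0],[0.2,0,3.42,-1.22,0],[0.2,0,0,0,-8.5],[0.2,0,0,0,-8.5],[0.2,0,0,0,-8.4],[0.2,4,0,0,0],[0.2,4,0,0,0],[0.2,4,0,0,0],[0.2,4,0,0,0],[0.2,3,0,0,0],[0.2,0,0,0,0],[0.2,0,0,0,0]]}}

```text
time: 8.05
tool_pos: [0.4495, 0.0192, 0.0692]
ee_rot: [2.863, 1.569, 3.016]
wrist_force: [0.6, 0.1, 0.6]
width: 0.0754
```

Run:
```python
from h import *; from bench import robot
o=robot.get_obs(); go(o,(.45,.0189,.003),np.radians(98.8))
w=robot.snapshot("wrist");cv2.imwrite("pics/w3.png",w["image"][:,:,::-1]);np.savez("w3.npz",**w)
```

```text
tool at [0.4495 0.0192 0.0692] F [0.6 0.1 0.6] w 0.0754 t 8.05 jaw 98.77 down [-0.002  0.    -1.   ] shift cm [ 6.62 -0.04  0.06] turn -0.02711610465253258
```

View pics/w3.png

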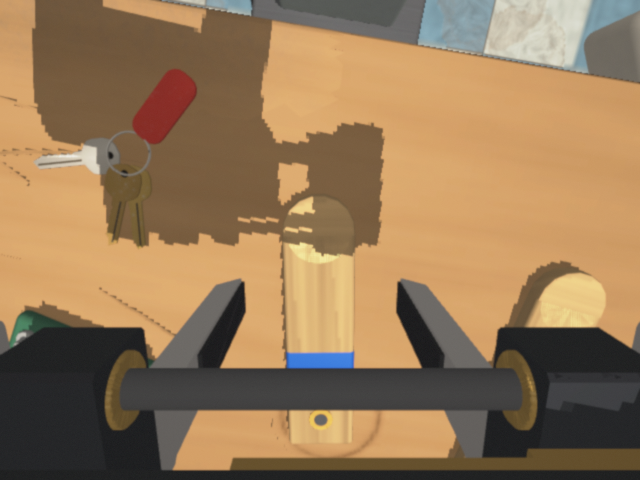

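The paddle sits centred (column 320) and parallel between the jaws, so I'll descend and grip.

>>> {"name": "carry_out", "arguments": {"targets": [[0.2,3,0,0,0],[0.2,2,0,0,0],[0.2,1,0,0,0],[0.2,0.5,0,0,0],[0.2,0,0,0,0],[1,0,0,0,0],[1,0,0,0,0],[1,0,0,0,0],[1,0,0,0,0],[1,0,0,0,0],[1,0,0,0,0]]}}

```text
time: 9.2
tool_pos: [0.4498, 0.019, 0.0051]
ee_rot: [-0.194, 1.57, -0.041]
wrist_force: [0.7, 0.1, 2.5]
width: 0.0453
```

>>> {"name": "carry_out", "arguments": {"targets": [[1,-1,0,0,0],[1,-2,0,0,0],[1,-2,0,0,0],[1,-2,0,0,0],[1,0,-2,-1,0],[1,0,-2,-1,0],[1,0,-2,-1,0],[1,0,-2,-1,0],[1,0,-1.6,-0.9,0],[1,0,0,0,5.1],[1,0,0,0,5.1],[1,0,0,0,5.1],[1,0,0,0,5.1],[1,0,0,0,5.1],[1,0,0,0,0],[1,0,0,0,0]]}}

```text
time: 10.8
tool_pos: [0.4156, -0.0832, 0.0749]
ee_rot: [1.477, 1.571, 1.186]
wrist_force: [0.0, 0.3, -0.3]
width: 0.0455
```

Run:
```python
from h import *; from bench import robot
o=robot.get_obs(); go(o,(.4163,-.0834,.0455),-.291+np.pi/2)
w=robot.snapshot("wrist");b=robot.snapshot("side");np.savez("w4.npz",**w)
f=lambda i,b,k:cv2.resize(i[b[1]:b[3],b[0]:b[2]],None,fx=k,fy=k,interpolation=cv2.INTER_CUBIC)
cv2.imwrite("pics/c4.png",np.hstack([f(w["image"],(220,180,420,480),2),f(b["image"],(255,205,455,355),2)[:, :400].repeat(1,0) if 0 else cv2.copyMakeBorder(f(b["image"],(255,205,455,355),2),0,300,0,0,0)])[:,:,::-1])
```

```text
tool at [ 0.4156 -0.0832  0.0749] F [ 0.   0.3 -0.3] w 0.0455 t 10.8 jaw 73.37 down [ 0.  0. -1.] shift cm [2.94 0.   0.07] turn 0.044144896387363394
```

View pics/c4.png

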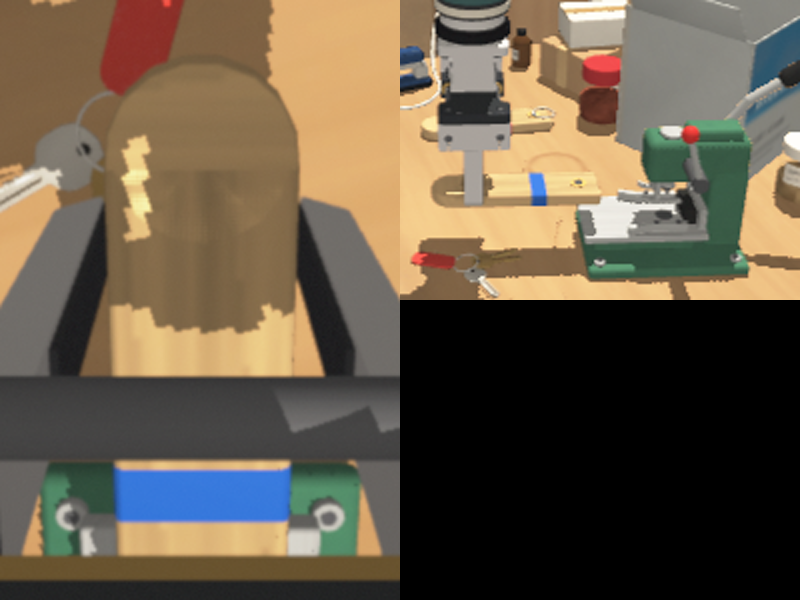

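The paddle is held level, with its mid-line within 1 px of the bed's. The lever is still up. Now lower it onto the bed.

>>> {"name": "carry_out", "arguments": {"targets": [[1,1,0,0,0],[1,1,0,0,0],[1,0.6,0,0,0],[1,0.3,0,0,0],[1,0,0,0,0],[1,0,0,0,0],[1,0,0,0,0]]}}

```text
time: 11.6
tool_pos: [0.4159, -0.0833, 0.046]
ee_rot: [0.086, 1.57, -0.206]
wrist_force: [-0.2, -0.4, -0.2]
width: 0.0455
```

>>> {"name": "carry_out", "arguments": {"targets": [[1,0.05,0,0.5,0],[1,0.05,0,0.5,0],[1,0,0,0.5,0],[1,0,0,0.5,0],[1,0,0,0.5,0],[1,0,0,0.5,0],[1,0,0,0.5,0],[1,0,0,0.5,0],[1,0,0,0,0],[1,0,0,0,0]]}}

```text
time: 12.6
tool_pos: [0.4542, -0.0948, 0.0447]
ee_rot: [0.143, 1.57, -0.149]
wrist_force: [-0.1, -0.3, -0.1]
width: 0.0459
```

>>> {"name": "carry_out", "arguments": {"targets": [[1,0,0,0.5,0],[1,0,0,0.5,0],[1,0,0,0.5,0],[1,0,0,0.5,0],[1,0,0,0.5,0],[1,0,0,0.5,0],[1,0,0,0.5,0],[1,0,0,0.5,0],[1,0,0,0,0],[1,0,0,0,0]]}}

```text
time: 13.6
tool_pos: [0.4929, -0.1065, 0.0449]
ee_rot: [0.026, 1.569, -0.266]
wrist_force: [-0.4, -0.3, 1.0]
width: 0.0456
```

Run:
```python
from h import *; from bench import robot
o=robot.get_obs(); go(o,(.5284-.0195*.958,-.117+.0195*.287,.0445),-.291+np.pi/2)
print(o["wrist_torque"])
w=robot.snapshot("wrist");b=robot.snapshot("side");a=robot.snapshot("scene")
f=lambda i,b,k:cv2.resize(i[b[1]:b[3],b[0]:b[2]],None,fx=k,fy=k,interpolation=cv2.INTER_CUBIC)
p=np.vstack([f(a["image"],(330,225,430,325),3),f(b["image"],(320,245,420,345),3)])
cv2.imwrite("pics/c5.png",np.hstack([f(w["image"],(195,180,445,480),2),p])[:,:,::-1])
```

```text
tool at [ 0.4929 -0.1065  0.0449] F [-0.4 -0.3  1. ] w 0.0456 t 13.6 jaw 73.27 down [ 0.001 -0.    -1.   ] shift cm [0.04 0.01 1.75] turn -0.05627057299900452
[-0.07181019 -0.25282802  0.01954681]
```

View pics/c5.png

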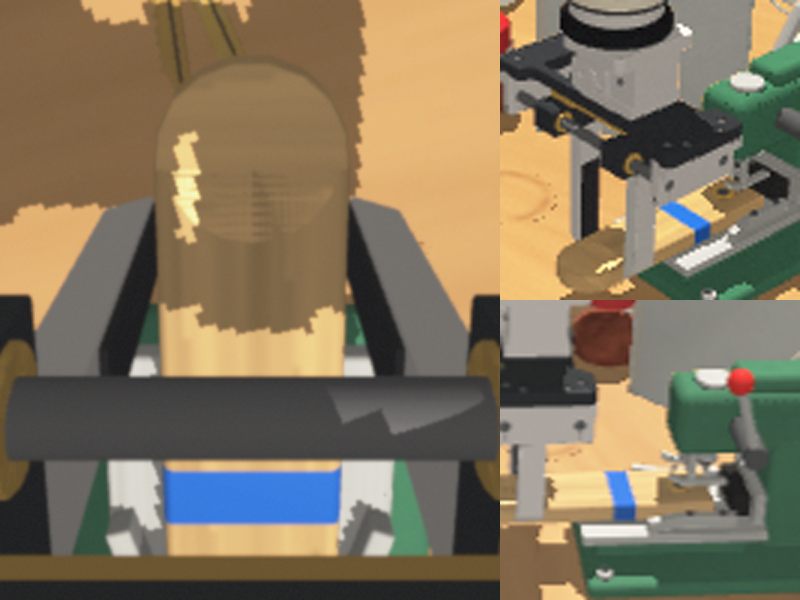

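The paddle is centred between the guides, under the raised foot, with the lever up. I'll close on the fence in small steps.

>>> {"name": "carry_out", "arguments": {"targets": [[1,0,0,0.4,0],[1,0,0,0.4,0],[1,0,0,0.3,0],[1,0,0,0.2,0],[1,0,0,0,0],[1,0,0,0,0],[1,0,0,0,0]]}}

```text
time: 14.45
tool_pos: [0.505, -0.1101, 0.0449]
ee_rot: [0.185, 1.57, -0.107]
wrist_force: [-1.6, -0.4, 5.3]
width: 0.0452
```

>>> {"name": "carry_out", "arguments": {"targets": [[1,-0.05,0,0,0],[1,0,0,0.1,0],[1,0,0,0.1,0],[1,0,0,0,0],[1,0,0,0,0],[1,0,0,0,0]]}}

```text
time: 15.05
tool_pos: [0.5057, -0.1103, 0.0449]
ee_rot: [3.075, 1.568, 2.783]
wrist_force: [-3.4, 0.6, 5.0]
width: 0.0459
```

>>> {"name": "carry_out", "arguments": {"targets": [[1,-0.05,0,0,0],[1,0,0,0.1,0],[1,0,0,0.1,0],[1,0,0,0,0],[1,0,0,0,0],[1,0,0,0,0]]}}

```text
time: 15.65
tool_pos: [0.5071, -0.1107, 0.0449]
ee_rot: [3.082, 1.567, 2.79]
wrist_force: [-5.2, 1.1, 4.1]
width: 0.0458
```

>>> {"name": "carry_out", "arguments": {"targets": [[1,-0.05,0,0.1,0],[1,0,0,0.1,0],[1,0,0,0.05,0],[1,0,0,0,0],[1,0,0,0,0],[1,0,0,0,0]]}}

```text
time: 16.25
tool_pos: [0.5082, -0.1109, 0.045]
ee_rot: [3.106, 1.564, 2.814]
wrist_force: [-7.9, 2.3, 4.3]
width: 0.0453
```

>>> {"name": "carry_out", "arguments": {"targets": [[1,-0.03,0,0.1,0],[1,0,0,0.1,0],[1,0,0,0,0],[1,0,0,0,0],[1,0,0,0,0],[1,0,0,0,0]]}}

```text
time: 16.85
tool_pos: [0.5093, -0.1113, 0.045]
ee_rot: [3.116, 1.562, 2.823]
wrist_force: [-8.8, 3.1, 5.2]
width: 0.0458
```

Run:
```python
from h import *; from bench import robot
F=[]
for i in range(8):
    w=robot.snapshot(("wrist","side","scene")[i%3]); o=robot.get_obs(); F.append(np.r_[o["wrist_force"],o["tool_pos"]])
    if i==5:a=w
    if i==4:b=w
    if i==6:c=w
F=np.mean(F,0);X=np.array([.958,-.287,0]);print(F.round(4),"push",-F[:3]@X,"tcp x",-78+1e3*(F[3:]-[.5284,-.117,0])@X)
go(o,(.5,-.11,.045),-.291+np.pi/2);print(o["wrist_torque"])
f=lambda i,b,k:cv2.resize(i[b[1]:b[3],b[0]:b[2]],None,fx=k,fy=k,interpolation=cv2.INTER_CUBIC)
p=np.vstack([f(a["image"],(350,225,450,325),3),f(b["image"],(335,245,435,345),3)])
cv2.imwrite("pics/c6.png",np.hstack([f(c["image"],(195,180,445,480),2),p])[:,:,::-1])
A=blobs(a,(0,170,90),(6,255,255),(405,225,450,265),2);B=blobs(b,(0,170,90),(6,255,255),(385,255,420,290),2)
if A and B:print("knob",tri(a,A[0][1],b,B[0][1])[0])
```

```text
[-9.0068  2.9292  4.7174  0.5093 -0.1113  0.045 ] push 9.469175989082983 tcp x -97.9518536680725
tool at [ 0.5093 -0.1112  0.045 ] F [-9.1  2.4  4.7] w 0.0457 t 17.25 jaw 73.27 down [-0.009  0.003 -1.   ] shift cm [ 0.01 -0.15 -0.93] turn -0.061044222020199344
[ 0.46907164  1.63343884 -0.13801524]
knob [ 0.60022361 -0.2038574   0.17550311]
```

View pics/c6.png

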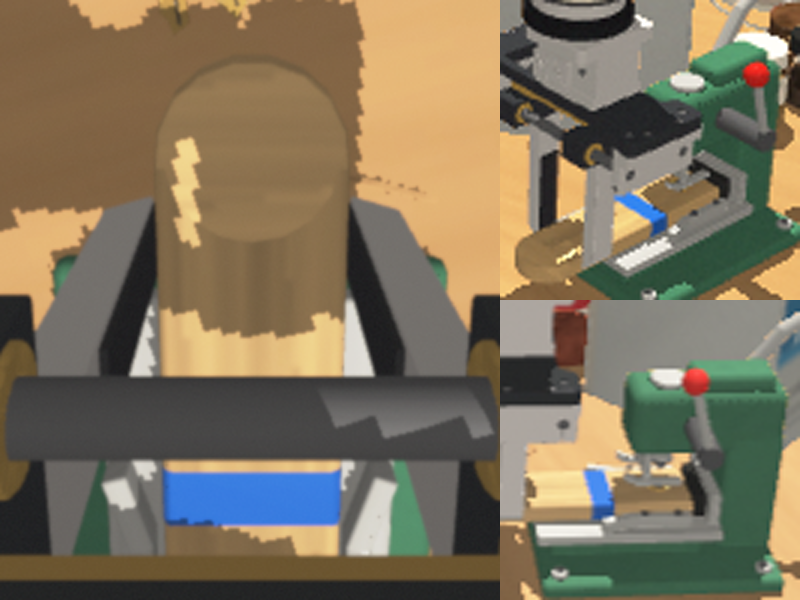

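>>> {"name": "carry_out", "arguments": {"targets": [[1,0,0,0.05,0],[1,0,0,0.05,0],[1,0,0,0,0],[1,0,0,0,0],[1,0,0,0,0],[1,0,0,0,0]]}}

```text
time: 17.85
tool_pos: [0.5097, -0.1114, 0.045]
ee_rot: [3.116, 1.56, 2.823]
wrist_force: [-11.0, 3.8, 6.9]
width: 0.0459
```

Run:
```python
from h import *; from bench import robot
F=[]
for i in range(10):
    w=robot.snapshot("scene"); o=robot.get_obs(); F.append(np.r_[o["wrist_force"],o["tool_pos"],o["width"]])
F=np.array(F);X=np.array([.958,-.287,0]);m=F.mean(0);print(m.round(4),"push",(-F[:,:3]@X).round(1),"mean",-m[:3]@X,"tcp x",-78+1e3*(m[3:6]-[.5284,-.117,0])@X)
for n,p in(("red band",None),):
    for k in("scene0.npz",):
        s0=dict(np.load(k)); 
        for s in(s0,w): print([x[:2] for x in blobs(s,(0,150,120),(8,255,255),(240,250,310,310),1)],[x[:2] for x in blobs(s,(0,150,120),(10,255,255),(310,340,345,365),1)],[x[:2] for x in blobs(s,(100,120,40),(125,255,255),(180,245,230,300),1)])
```

```text
[-10.6102   3.4608   5.7456   0.5097  -0.1114   0.045    0.0457] push [11.5 11.8 10.9 11.5 11.  10.7 10.8 11.6 10.9 10.8] mean 11.157784296155434 tcp x -97.54713840317976
[([277, 272, 16, 12, 77], [285.99, 276.74])] [([316, 349, 23, 12, 175], [326.89, 354.29])] [([186, 254, 33, 25, 357], [201.85, 265.95])]
[([277, 272, 16, 12, 77], [285.99, 276.74])] [([316, 349, 23, 12, 176], [326.9, 354.31])] [([186, 254, 33, 25, 357], [201.87, 265.91])]
```

```bash
python3 -c "
from bench import robot
print(robot.close_job())"
```

```text
the job is handed in; nothing more can be done
None
```

The foot lever is up, and the arm is still gripping the blue-banded paddle with its eyelet end pressed against the rubber fence. I handed the job in at about 18 s of the 64 s allowed.

**Lever:** my grip slipped off the red knob partway, and the closed fingers then pushed it from the front up to its stop. The wrist force reached about 39 N there before I backed off, just under the 40 N limit on the arm or gripper body. The knob positions work out to about 1.3 rad above level, which is fully up. The knob was in the same place when I checked again during the push.

**Paddle:** I gripped it 45 mm behind its centre and slid it along the bed, centred between the guides and under the raised foot.

**Push:** the wrist reads about 11.2 N along the press. I estimate about 1.4 N of that is bed friction, which leaves roughly 9.8 N on the fence. The rubber is pressed in by about 5.5 mm, which agrees.

**Less exact:**
- The paddle presses down on the bed with about 5–6 N.
- The tool is tilted about 0.5° nose-down under load. I took the paddle as flat and square to within that and did not measure it directly.

**Other things on the desk:** the red paddle, key tag and stapler show no change in the scene image from start to finish.

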